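# Lay out the sampler bench and lock the gas flow

### The arm

A 7-joint arm with a two-finger parallel gripper is mounted at the origin on the work surface. World frame = base frame: x ahead of the robot, y to its left, z up, the work surface at z = 0. Lengths are in m, angles in rad, forces in N, time in s.
With the tool pointing down it reaches from about 0.4 to 0.85 m from the base axis. Payload 4.5 kg.
Tool frame: the origin (TCP) lies at the very end of the fingers, on their centre line; the grasp point (between the pads) lies 19 mm behind it; z points along the fingers, y is the direction in which the jaws open and shut (so a half turn about z gives the same grasp; the last joint's range is limited). The gripper opens to 88 mm and grips with 3 to 60 N. Pads are 18 mm wide; open, the fingers measure 123 mm over their backs; the gripper's body (75 mm by 187 mm) begins 45 mm behind the grasp point.
Start: joints at [-1.14, 0.689, -0.195, 1.565, 0.157, 0.902, -0.215], TCP at [0.242, 0.576, 0.239] pointing down, gripper open.
Joint ranges: [-3.01, 3.01], [-0.46, 2.08], [-1.47, 1.51], [0.13, 2.56], [-1, 4.14], [0.04, 2.09], [-2.66, 2.66]. Speed limits (rad/s): [2.57, 2.57, 3.14, 3.14, 3.14, 3.14, 3.14].

### API

Orientations are given as a unit quaternion [x, y, z, w].
In Python, from plant import telemetry, imaging, r gives the robot as it stands.
- The arm moves only by the shell command python3 -m creep 'ROWS' [FORCE]. ROWS is JSON, a list of rows, each a list of 5 numbers: the closure in counts, from 0 (fully open) to 255 (shut), then the shift along the tool's x, y, z in m, then the turn about the tool's z in degrees. In form: [[fingers, x, y, z, yaw], ...]. A call has 1 to 10 rows; each row is the pose to reach, as a shift and turn from the pose commanded when the call began, along the tool's axes at that moment; what a row does not reach only later rows make up. A row lasts 1/8 s, in which the tool goes at most 62.5 mm and 10.7 degrees, less where a joint would pass 70% of its speed; a pose out of reach is approached as far as the arm can. A call with a gripper value outside its range is refused whole. The fingers move at their own pace and stop on an object; FORCE is the grip in N (left out, the last holds). Time passes only in rows, so rows that repeat a pose let the fingers close. It gives the time, the measured TCP pose, the force and the opening at its end, in the units of the state.
- telemetry.get_state(): the state, without advancing time (a new reading comes with each control period).
- imaging.snapshot(name): name is "side" or "top" or "wrist"; returns a dict with "image" (420x560x3 uint8, blue, green, red), "camera_matrix" (3x3 intrinsics, pixels), "R" (3x3) and "t" (3): a world point X has camera coordinates R X + t; the wrist camera has in their place "hand_eye" (4x4, takes a point from camera to tool coordinates, whose origin is the TCP and whose axes are the flange's). Camera axes: x right, y down, z forward; pixel columns grow to the right and rows downward; lengths in m; the calibration is good to about 2 mm. A picture is of the moment at which its call begins: read the wrist's pose just before it. There is no depth.
- r.finish_job(): hands the job in, once; it reports no verdict.
Trained networks look in a picture, given as the dict that the camera call returned (one of the last four; its "shot" number tells which), for a name from the list of things; names that differ only in an ending like _2 or _b are one class to them, and where a whole thing is asked for, a point or a joint stands for the part that bears it (a point fixed in the world has none). Each returns a list of dicts, best first, with "score" (0 to 1); they miss things now and then, are a little off and sometimes report something else, mostly with a low value. They report only what shows in the picture. A call takes as long as a camera call. They do not tell look-alikes from the thing itself.
- imaging.boxes_of(picture, target): "rect" ([left, top, right, bottom] in pixels, round what is visible of it).
- imaging.trace(picture, target): "pixels" (420x560 bool, what is visible of it) and "rect" ([left, top, right, bottom] in pixels, round what is visible of it).
- imaging.place_of(picture, target): "location" ([row, column] in pixels: a listed point, or the origin of a listed thing).
The state is a dict: "clock": time; "q": joint angles; "qd": joint speeds; "joint_torque": joint torques, N m; "tool_pos": TCP position; "eef_rot": TCP orientation; "contact_force": force on the tool from outside, world axes, zero at the start; "moment": the same for the moment, N m; "opening": opening from 0.0 (shut) to 1.0 (fully open).
Only numpy, scipy, OpenCV 4.12 (cv2) and the standard library are available. Lean on these libraries where they do the work, as an engineer would, in place of code of your own. Each camera call takes 0.05 s, during which the arm holds its last target.

### The job

Get the sampler bench ready for the run: stand one blue-capped vial straight in front of every amber bottle (on the robot's side of it, square to the bench) with about 20 mm of clear bench between glass and glass, and stand the black-capped waste jar midway between the two red-capped solvent bottles of the wash stand, in line with them. Turn the gas-flow knob until its white stripe points at the red mark, and after that slide the clear guard fully home over it. Spare blue vials stay standing upright on the bench; do not shift the amber bottles, and leave the green-capped vials, beaker, tip box and tools alone.

Things in the scene. Friction and masses are not known exactly. Their poses are not given: they have to be found in the camera images.
- vial1: closed glass vial with a blue cap, a plain cylinder 36 mm across and 50 mm tall, about 50 g, heavy in its thick base, standing; origin at the centre of its underside. All four blue vials are alike; any of them will do for any bottle
- vial2: closed glass vial with a blue cap, a plain cylinder 36 mm across and 50 mm tall, about 50 g, heavy in its thick base, standing; origin at the centre of its underside. All four blue vials are alike; any of them will do for any bottle
- vial3: closed glass vial with a blue cap, a plain cylinder 36 mm across and 50 mm tall, about 50 g, heavy in its thick base, standing; origin at the centre of its underside. All four blue vials are alike; any of them will do for any bottle
- vial4: closed glass vial with a blue cap, a plain cylinder 36 mm across and 50 mm tall, about 50 g, heavy in its thick base, standing; origin at the centre of its underside. All four blue vials are alike; any of them will do for any bottle
- amber1: amber reference bottle with a white cap and paper label, 60 mm across, 80 mm tall, about 450 g, loose, stays where it stands; origin at the centre of its underside, frame parallel to the world (in front = towards the robot's side of the bench = its -x; its y is to the robot's left). Three or four such bottles are present, the others are absent (None)
- amber2: amber reference bottle with a white cap and paper label, 60 mm across, 80 mm tall, about 450 g, loose, stays where it stands; origin at the centre of its underside, frame parallel to the world (in front = towards the robot's side of the bench = its -x; its y is to the robot's left). Three or four such bottles are present, the others are absent (None)
- amber3: amber reference bottle with a white cap and paper label, 60 mm across, 80 mm tall, about 450 g, loose, stays where it stands; origin at the centre of its underside, frame parallel to the world (in front = towards the robot's side of the bench = its -x; its y is to the robot's left). Three or four such bottles are present, the others are absent (None)
- amber4: amber reference bottle with a white cap and paper label, 60 mm across, 80 mm tall, about 450 g, loose, stays where it stands; origin at the centre of its underside, frame parallel to the world (in front = towards the robot's side of the bench = its -x; its y is to the robot's left). Three or four such bottles are present, the others are absent (None)
- jar: waste jar: yellow-banded clear jar with a black cap, a plain cylinder 44 mm across and 50 mm tall, about 80 g, heavy in its base; origin at the centre of its underside
- wash_stand: fixed wash stand: two clamped red-capped solvent bottles (each 50 mm across, 80 mm tall) with centres 170 mm apart, joined by a 10 mm high bar on the bench 51 to 73 mm behind the line of the bottles. Origin on the bench exactly midway between the two bottles; its y axis runs along the line through the bottles (bottles at y = +85 and -85 mm), its x points to the bar
- regulator: fixed gas-flow regulator: grey block 80 mm (x) by 190 mm (y) by 45 mm high, origin at the centre of its underside; the knob's axis is at x 0, y +45 mm; the guard is parked over y -45 mm and slides along the block's +y
- flow_knob (a joint): angle (rad) of the black bar knob, 0 to 2.6; grows as it turns clockwise seen from above. The bar is 44 mm long, 12 mm wide and stands 33 mm above the block's top; the white stripe on its top points to the block's -x at 0 and at the red mark on the white dial at 1.5. Light friction (0.04 Nm), stays where it is left
- knob_grip (a point): on the knob's axis, 26 mm above the block's top (71 mm above the bench), where the bar can be gripped from above
- guard (a joint): position (m) of the clear guard along the block's +y: 0 parked beside the knob, 0.09 fully home over the knob (end stop). Slides with about 1.5 N, stays where it is left
- guard_tab (a point): on the guard's yellow tab: a fin 36 mm (block's x) by 10 mm (block's y) standing 28 mm up from the guard's top (fin from 87 to 115 mm above the bench); the point is in the middle of the fin, 6 mm below its top edge, 109 mm above the bench; pinch it from above along the block's y. The guard is 72 mm (x) by 60 mm (y)
- used1: closed glass vial with a green cap, a plain cylinder 36 mm across and 50 mm tall, about 50 g, heavy in its thick base, standing; origin at the centre of its underside; stands in the row with the blue vials; leave it alone
- used2: closed glass vial with a green cap, a plain cylinder 36 mm across and 50 mm tall, about 50 g, heavy in its thick base, standing; origin at the centre of its underside; leave it alone
- beaker: glass beaker, 68 mm across, 80 mm tall, origin at the centre of its underside; leave it alone
- tipbox: blue tip box 90 by 120 mm, 59 mm tall, origin at the centre of its underside; leave it alone
- wrench: steel wrench, about 160 mm long, lying on the bench; leave it alone
- tweezers: pair of steel tweezers, 120 mm long, lying on the bench; leave it alone
Things that resemble listed ones, but are neither listed nor needed, are in the scene too. Of the things like the jar, leave any that is pink; of the rest the smaller one is meant.

How it is judged:
On the way, in this order (a step that is already met when the one before it is completed fails the run):
1. the flow knob is set to the red mark (within 0.14 rad) while the guard is still off it (value of joint flow_knob between 1.36 and 1.64 rad and value of joint guard below 0.03 m), for 0.2 s.
2. the guard is slid fully home with the knob still at the mark (value of joint flow_knob between 1.36 and 1.64 rad and value of joint guard above 0.082 m), for 0.2 s.
At the end, for the whole second after the job is handed in: A blue vial before each amber bottle (gap 8-35 mm, within 12 mm sideways); jar within 10 mm of midway and 12 mm of the line; vials and jar upright at rest on the bench; amber bottles upright, moved under 30 mm; knob 1.5 +/- 0.14 rad; guard at least 82 of 90 mm (all of step 2 and ((x of vial1 in the frame of amber1 between -0.083 and -0.056 m and y of vial1 in the frame of amber1 between -0.012 and 0.012 m) or (x of vial2 in the frame of amber1 between -0.083 and -0.056 m and y of vial2 in the frame of amber1 between -0.012 and 0.012 m) or (x of vial3 in the frame of amber1 between -0.083 and -0.056 m and y of vial3 in the frame of amber1 between -0.012 and 0.012 m) or (x of vial4 in the frame of amber1 between -0.083 and -0.056 m and y of vial4 in the frame of amber1 between -0.012 and 0.012 m)) and angle between each of amber1, amber2, amber3, amber4, vial1, vial2, vial3, vial4, jar's own z axis and vertical below 0.1 rad and distance of each of amber1, amber2, amber3, amber4 from where it was at the start of the episode below 0.03 m and ((x of vial1 in the frame of amber2 between -0.083 and -0.056 m and y of vial1 in the frame of amber2 between -0.012 and 0.012 m) or (x of vial2 in the frame of amber2 between -0.083 and -0.056 m and y of vial2 in the frame of amber2 between -0.012 and 0.012 m) or (x of vial3 in the frame of amber2 between -0.083 and -0.056 m and y of vial3 in the frame of amber2 between -0.012 and 0.012 m) or (x of vial4 in the frame of amber2 between -0.083 and -0.056 m and y of vial4 in the frame of amber2 between -0.012 and 0.012 m)) and ((x of vial1 in the frame of amber3 between -0.083 and -0.056 m and y of vial1 in the frame of amber3 between -0.012 and 0.012 m) or (x of vial2 in the frame of amber3 between -0.083 and -0.056 m and y of vial2 in the frame of amber3 between -0.012 and 0.012 m) or (x of vial3 in the frame of amber3 between -0.083 and -0.056 m and y of vial3 in the frame of amber3 between -0.012 and 0.012 m) or (x of vial4 in the frame of amber3 between -0.083 and -0.056 m and y of vial4 in the frame of amber3 between -0.012 and 0.012 m)) and ((x of vial1 in the frame of amber4 between -0.083 and -0.056 m and y of vial1 in the frame of amber4 between -0.012 and 0.012 m) or (x of vial2 in the frame of amber4 between -0.083 and -0.056 m and y of vial2 in the frame of amber4 between -0.012 and 0.012 m) or (x of vial3 in the frame of amber4 between -0.083 and -0.056 m and y of vial3 in the frame of amber4 between -0.012 and 0.012 m) or (x of vial4 in the frame of amber4 between -0.083 and -0.056 m and y of vial4 in the frame of amber4 between -0.012 and 0.012 m)) and height (world z) of each of vial1, vial2, vial3, vial4, jar below 0.008 m and linear speed of each of vial1, vial2, vial3, vial4, jar below 0.02 m/s and x of jar in the frame of wash_stand between -0.012 and 0.012 m and y of jar in the frame of wash_stand between -0.01 and 0.01 m); the robot touches nothing.
It fails at once if a green-capped vial, the beaker, the tip box or a tool is shifted by more than 40 mm (distance of any of used1, used2, beaker, tipbox, wrench, tweezers from where it was at the start of the episode above 0.04 m).
It fails at once if a green-capped vial is knocked over (angle between any of used1, used2's own z axis and vertical above 0.6 rad).
It fails at once if an amber bottle is knocked over (angle between any of amber1, amber2, amber3, amber4's own z axis and vertical above 0.6 rad).
Of amber1, amber2, amber3, amber4 only 3 to 4 are there at a start; the rules pass over those that are not, and their reading is None.
At some moment in a run one of vial1, vial2, vial3, vial4, jar may be knocked a few centimetres aside while the robot is not near it.
It also fails if it takes over 210 s, if anything falls off the work surface, if the arm or the gripper's body presses on something with over 40 N, if the wrist force passes 120 N, or if a joint passes its speed limit or range.

## Working session

There is one attempt and no reset: what is moved stays moved. The work goes in short steps, Python scripts to look and compute and a shell command to move; the robot and the scene stay as the last step left them, time stands still between calls to the robot, and variables do not carry over. Pictures are saved under pics/ and viewed, and the job is handed in when it is done.

```bash
ls; mkdir -p pics; python3 - <<'E'
from plant import telemetry, imaging, r
import cv2
s=telemetry.get_state()
for k,v in s.items(): print(k,v)
for n in ["top","side","wrist"]:
    p=imaging.snapshot(n); cv2.imwrite(f"pics/{n}0.png",p["image"])
    print(n,p["camera_matrix"],p.get("R"),p.get("t"),p.get("hand_eye"))
E
```

```text
pics
clock 0.0
q [-1.14017682  0.69001212 -0.19450745  1.56636781  0.1572643   0.90251956
 -0.21513562]
qd [ 5.14626347e-05  1.11138225e-03 -1.42114163e-03  1.45400167e-05
  1.67145824e-03 -1.19844046e-03  4.05026721e-04]
joint_torque [-4.51259757e-04 -5.27567196e+01 -1.26671489e+00 -1.53419888e+01
 -5.26260585e-02  6.79250050e-03  1.78206219e-04]
tool_pos [0.24134274 0.57580836 0.23788598]
eef_rot [ 1.97098420e-01  9.80383237e-01 -9.50486638e-04 -1.31412875e-04]
contact_force [-0.35160162  1.29464368  0.4893115 ]
moment [-0.04386789  0.00530236 -0.00949647]
opening 0.9983606641268514
top [[519.14293208   0.         283.71246201]
 [  0.         519.14293208 206.08644405]
 [  0.           0.           1.        ]] [[-0.01153405 -0.99982633  0.01463825]
 [-0.99629998  0.01024406 -0.08533115]
 [ 0.08516637 -0.0155683  -0.99624511]] [-0.0110198   0.57679622  1.63281476] None
side [[397.38708021   0.         277.69757551]
 [  0.         397.38708021 211.80593373]
 [  0.           0.           1.        ]] [[ 0.84746454 -0.53073936  0.01093559]
 [-0.28371785 -0.47024876 -0.83568552]
 [ 0.44867364  0.70511122 -0.54909938]] [-0.50077108  0.22444092  0.98332367] None
wrist [[340.19992821   0.         275.07622989]
 [  0.         340.19992821 213.36877332]
 [  0.           0.           1.        ]] None None [[ 1.39870491e-04 -9.46280169e-01 -3.23347834e-01  8.45422103e-02]
 [ 9.99998991e-01 -3.24814358e-04  1.38314128e-03 -8.29556034e-04]
 [-1.41386718e-03 -3.23347701e-01  9.46279169e-01 -1.46103716e-01]
 [ 0.00000000e+00  0.00000000e+00  0.00000000e+00  1.00000000e+00]]
```

View pics/top0.png

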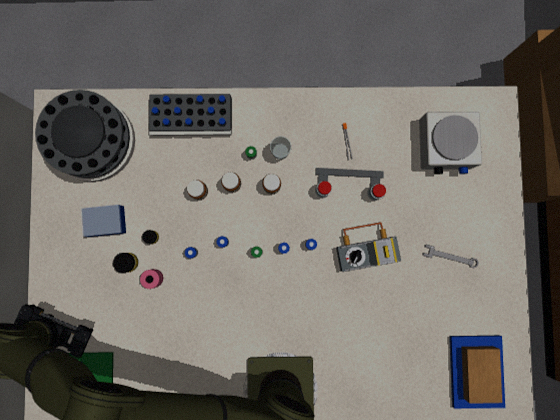

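View pics/side0.png

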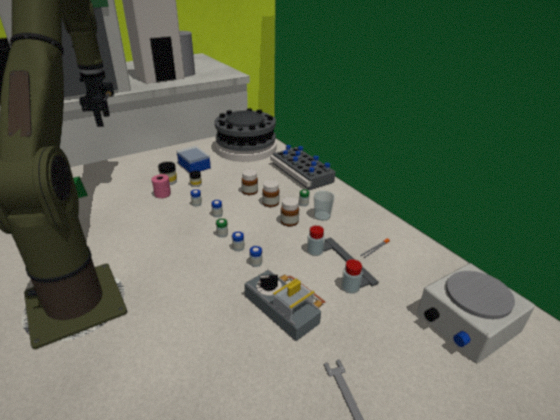

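View pics/wrist0.png

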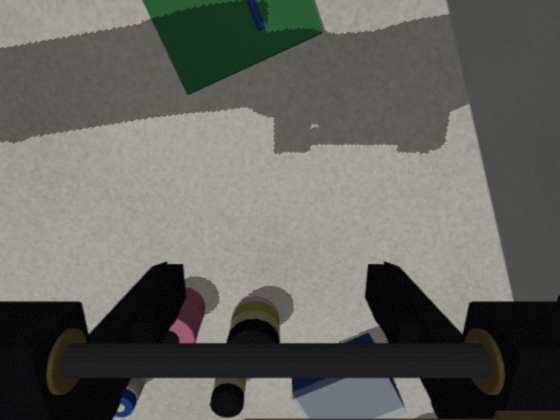

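Three amber bottles are at about (197,189), (231,182) and (272,184) in the top view. The jar candidates there are the big black (124,263), the small black (150,237) and the pink (150,279). The small black one fits: it isn't pink, and it's the smaller of the other two. I'll measure positions and take enlarged crops.

```bash
cat > h.py <<'E'
from plant import telemetry, imaging, r
import numpy as np, cv2
from scipy.spatial.transform import Rotation as Ro
def cam(p,s=None):
    K=p["camera_matrix"]
    if p.get("R") is not None: return K,np.array(p["R"]),np.array(p["t"])
    T=np.eye(4);T[:3,:3]=Ro.from_quat(s["eef_rot"]).as_matrix();T[:3,3]=s["tool_pos"]
    C=np.linalg.inv(T@np.array(p["hand_eye"])); return K,C[:3,:3],C[:3,3]
def unproj(c,u,v,z):
    K,R,t=c; d=R.T@np.linalg.inv(K)@np.array([u,v,1.]); o=-R.T@t
    return o+d*(z-o[2])/d[2]
def proj(c,X):
    K,R,t=c; q=K@(R@np.array(X)+t); return q[:2]/q[2]
def yaw(s):
    m=Ro.from_quat(s["eef_rot"]).as_matrix(); return np.degrees(np.arctan2(m[1,0],m[0,0]))
def plan(target,dyaw=0,s=None):
    """shift in tool axes from current pose to world target TCP"""
    s=s or telemetry.get_state(); m=Ro.from_quat(s["eef_rot"]).as_matrix()
    return np.round(m.T@(np.array(target)-s["tool_pos"]),4)
E
python3 - <<'E'
from h import *
P={}
for n in ["top","side"]:
    p=imaging.snapshot(n); c=cam(p)
    for t in ["vial1","amber1","jar","used1","wash_stand","regulator","knob_grip","guard_tab","beaker"]:
        z={"knob_grip":.071,"guard_tab":.109}.get(t,0)
        for d in imaging.place_of(p,t):
            if d["score"]<.25: continue
            v,u=d["location"]; print(n,t,round(d["score"],2),round(u,1),round(v,1),np.round(unproj(c,u,v,z)[:2],4))
p=imaging.snapshot("top")
cr=p["image"][130:310,80:420]; cv2.imwrite("pics/crop1.png",cv2.resize(cr,None,fx=2.3,fy=2.3,interpolation=cv2.INTER_CUBIC))
E
```

```text
top vial1 0.7 190.9 254.5 [0.426  0.2817]
top vial1 0.6 222.9 242.7 [0.4626 0.1792]
top vial1 0.45 283.0 249.1 [ 0.4399 -0.0138]
top vial1 0.42 310.6 242.3 [ 0.4607 -0.103 ]
top amber1 0.88 234.1 183.3 [0.6547 0.1426]
top amber1 0.52 201.9 188.8 [0.6377 0.2469]
top jar 0.92 129.4 265.0 [0.3949 0.4776]
top jar 0.7 154.1 277.6 [0.354  0.3986]
top jar 0.58 152.7 237.0 [0.4834 0.4043]
top used1 0.66 248.5 153.0 [0.7539 0.0953]
top used1 0.49 257.3 250.7 [0.4357 0.0689]
top regulator 0.79 366.2 253.6 [ 0.4223 -0.2818]
top knob_grip 0.49 353.3 255.3 [ 0.4181 -0.2295]
top knob_grip 0.25 367.4 254.2 [ 0.421  -0.2732]
top guard_tab 0.89 385.6 252.3 [ 0.4264 -0.3217]
top guard_tab 0.41 351.7 255.7 [ 0.4174 -0.219 ]
top beaker 0.77 280.3 151.4 [ 0.7583 -0.0086]
top beaker 0.46 280.7 247.8 [ 0.4441 -0.0064]
side vial1 0.75 236.6 247.4 [ 0.4404 -0.0118]
side vial1 0.73 257.6 264.2 [ 0.4561 -0.1094]
side vial1 0.68 196.2 204.7 [0.4294 0.2702]
side vial1 0.6 217.0 213.0 [0.4687 0.1861]
side amber1 0.79 250.5 192.3 [0.6297 0.2477]
side amber1 0.76 271.0 201.1 [0.6619 0.1576]
side amber1 0.7 289.1 222.0 [0.6455 0.0177]
side jar 0.96 159.7 192.7 [0.3484 0.4134]
side jar 0.79 168.8 180.9 [0.4058 0.4813]
side jar 0.69 196.3 183.8 [0.4861 0.4071]
side used1 0.64 302.9 206.1 [0.739  0.0732]
side used1 0.51 222.2 231.9 [0.4375 0.0804]
side used1 0.47 294.1 285.8 [ 0.4953 -0.2336]
side regulator 0.82 285.0 309.1 [ 0.4309 -0.2892]
side knob_grip 0.71 267.7 277.8 [ 0.4126 -0.2376]
side guard_tab 0.57 292.7 286.6 [ 0.4245 -0.3263]
side guard_tab 0.28 217.9 214.5 [0.4049 0.0231]
side beaker 0.91 324.1 212.6 [0.7766 0.0031]
```

View pics/crop1.png

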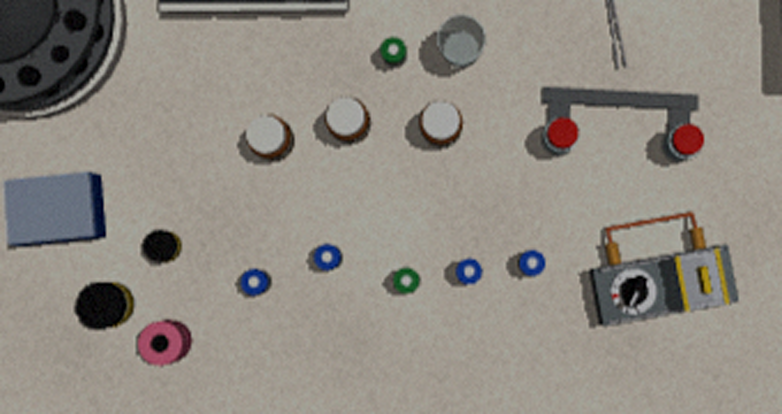

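```bash
cat >> h.py <<'E'
def blobs(p,cname,z,amin=20,roi=None):
    im=p["image"]; hsv=cv2.cvtColor(im,cv2.COLOR_BGR2HSV)
    rng={"blue":[((108,150,60),(125,255,255))],"green":[((55,110,30),(85,255,200))],"red":[((0,170,80),(6,255,255)),((174,170,80),(180,255,255))],
     "white":[((0,0,150),(180,30,255))],"black":[((0,0,0),(180,255,45))],"yellow":[((20,120,90),(34,255,255))]}[cname]
    m=sum(cv2.inRange(hsv,a,b) for a,b in rng)
    if roi is not None:
        k=np.zeros_like(m); l,t,rr,b=roi; k[t:b,l:rr]=1; m=m*k
    m=cv2.morphologyEx(m,cv2.MORPH_CLOSE,np.ones((3,3),np.uint8))
    cs,_=cv2.findContours(m,cv2.RETR_EXTERNAL,cv2.CHAIN_APPROX_NONE); out=[]
    for q in cs:
        if len(q)<5: continue
        M=cv2.moments(q); 
        if M["m00"]<amin: continue
        u,v=M["m10"]/M["m00"],M["m01"]/M["m00"]; (_,_),rad=cv2.minEnclosingCircle(q)
        out.append((round(u,1),round(v,1),M["m00"],round(rad,1),np.round(unproj(cam(p),u,v,z)[:2],4)))
    return out
E
python3 - <<'E'
from h import *
p=imaging.snapshot("top")
for c,z,roi in [("blue",.05,(170,220,340,270)),("green",.05,(230,130,340,270)),("red",.08,(300,170,400,210)),("white",.08,(170,165,300,205)),("black",.05,(100,220,170,300))]:
    print(c); [print("  ",*b) for b in blobs(p,c,z,roi=roi)]
cr=p["image"][210:280,325:410]; cv2.imwrite("pics/crop2.png",cv2.resize(cr,None,fx=8,fy=8,interpolation=cv2.INTER_CUBIC))
cr=p["image"][215:295,100:185]; cv2.imwrite("pics/crop3.png",cv2.resize(cr,None,fx=6,fy=6,interpolation=cv2.INTER_CUBIC))
E
```

```text
blue
   190.1 252.2 82.0 5.8 [0.4333 0.276 ]
   283.4 247.6 74.0 5.3 [ 0.4445 -0.0144]
   310.8 244.0 77.5 5.4 [ 0.4545 -0.1004]
   221.9 241.4 79.0 5.6 [0.466  0.1771]
green
   256.1 251.5 76.0 5.4 [0.4332 0.0708]
   250.4 151.5 74.0 5.3 [0.7492 0.0866]
red
   378.9 190.2 110.0 6.4 [ 0.6182 -0.3124]
   324.4 187.4 108.0 6.4 [ 0.6289 -0.1431]
white
   234.5 184.5 5027.0 67.4 [0.6404 0.135 ]
black
   149.1 278.9 29.5 3.4 [0.3526 0.4023]
   123.6 262.5 319.5 10.9 [0.4041 0.4817]
   149.2 236.8 139.5 7.4 [0.4829 0.4035]
```

View pics/crop2.png

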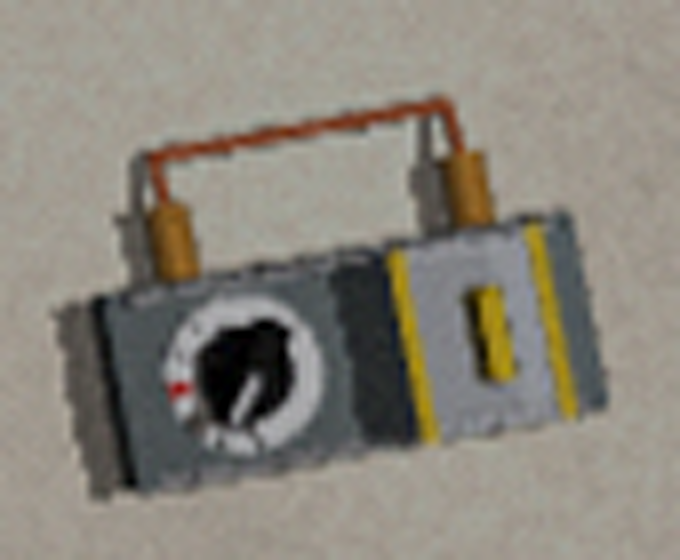

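View pics/crop3.png

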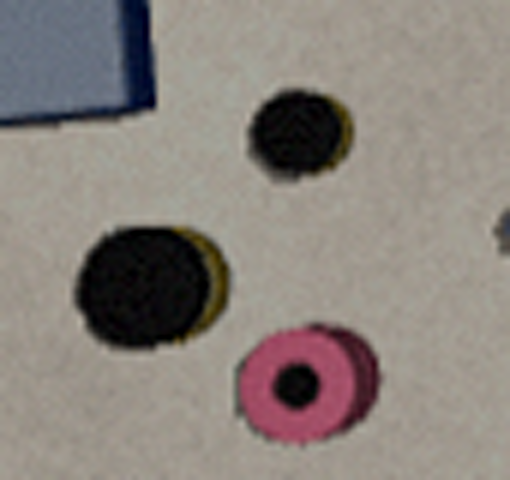

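```bash
python3 - <<'E'
from h import *
p=imaging.snapshot("top"); c=cam(p)
hsv=cv2.cvtColor(p["image"],cv2.COLOR_BGR2HSV)
for u0,v0 in [(197,189),(231,182),(272,184)]:
    g=hsv[v0-14:v0+15,u0-14:u0+15].astype(int)
    m=((g[...,2]>168)&(g[...,1]<40)).astype(np.uint8)
    n,l,st,ce=cv2.connectedComponentsWithStats(m); i=1+np.argmax(st[1:,4])
    u,v=ce[i]+[u0-14,v0-14]; print(u,v,st[i],np.round(unproj(c,u,v,.08)[:2],4), g[14,14], g[0,0])
for d in imaging.trace(p,"amber1"): print(d["score"],np.round(d["rect"],1))
s=imaging.snapshot("side")
cr=s["image"][250:345,235:335]; cv2.imwrite("pics/crop4.png",cv2.resize(cr,None,fx=6,fy=6,interpolation=cv2.INTER_CUBIC))
print(telemetry.get_state()["clock"], plan([.483,.4035,.12]))
E
```

```text
198.5 181.5 [15  6  2  2  2] [0.6509 0.2461] [ 45   6 161] [ 24  22 161]
236.66666666666666 178.5 [19  8  2  6  6] [0.6591 0.1282] [ 38   6 165] [ 13  25 162]
278.0 183.5 [20 13  1  2  2] [6.423e-01 4.000e-04] [ 15   6 163] [ 17  29 157]
0.77 [261.4 174.6 278.8 196.6]
0.67 [223.9 172.3 241.  193.9]
0.65 [187.  178.1 209.8 200.5]
1.4 [-0.2896 -0.0662  0.1187]
```

View pics/crop4.png

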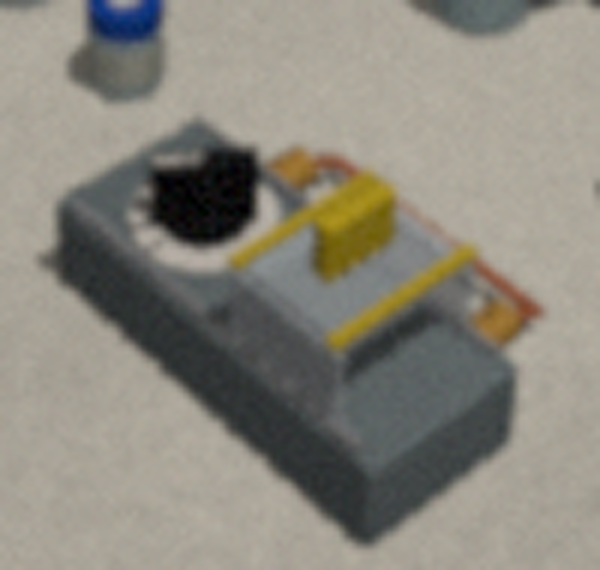

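```bash
cat >> h.py <<'E'
def ambers(p):
    c=cam(p); hsv=cv2.cvtColor(cv2.GaussianBlur(p["image"],(3,3),0),cv2.COLOR_BGR2HSV); o=[]
    for u0,v0 in [(197,189),(231,182),(272,184)]:
        g=hsv[v0-13:v0+14,u0-13:u0+14].astype(int)
        m=((g[...,1]<14)&(g[...,2]>110)).astype(np.uint8)
        n,l,st,ce=cv2.connectedComponentsWithStats(m); i=1+np.argmax(st[1:,4])
        q=cv2.findContours((l==i).astype(np.uint8),0,1)[0][0]; (a,b),rad=cv2.minEnclosingCircle(q)
        u,v=ce[i]+[u0-13,v0-13]; o.append((u,v,st[i],rad,np.round(unproj(c,u,v,.08)[:2],4)))
    return o
E
python3 - <<'E'
from h import *
p=imaging.snapshot("top")
for a in ambers(p): print(*a)
E
```

```text
195.045197740113 187.80790960451978 [  4   5  15  15 177] 7.661069393157959 [0.6314 0.2567]
229.88135593220338 179.96045197740114 [  5   4  15  15 177] 7.528711795806885 [0.6548 0.1492]
271.46242774566474 181.6936416184971 [  6   4  14  15 173] 7.508599281311035 [0.6481 0.0206]
```

```bash
python3 -m creep '[[0,-0.06,-0.013,0,-10],[0,-0.12,-0.026,0,-20],[0,-0.18,-0.04,0.02,-22.7],[0,-0.24,-0.053,0.06,-22.7],[0,-0.2896,-0.066,0.1,-22.7],[0,-0.2896,-0.066,0.1,-22.7],[0,-0.2896,-0.066,0.1,-22.7]]'; python3 - <<'E'
from h import *
s=telemetry.get_state(); p=imaging.snapshot("wrist"); cv2.imwrite("pics/w1.png",p["image"])
print(s["clock"],s["tool_pos"],yaw(s)); c=cam(p,s)
print(proj(c,[.483,.4035,.05]))
E
```

```text
clock: 2.33
tool_pos: [0.4832, 0.4033, 0.1382]
eef_rot: [0.001, 1.0, -0.0, -0.001]
contact_force: [-0.3, 0.7, 0.9]
opening: 0.997
2.325 [0.48317875 0.40332046 0.1382457 ] 179.88123595841216
[275.92722015 219.2409018 ]
```

View pics/w1.png

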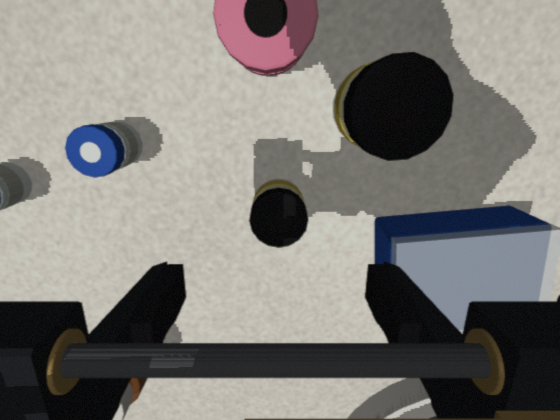

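Small black jar confirmed at (279,217), on the finger centre line. The pink jar (266,35) and big black jar (395,105) are well clear. I'll descend with the fingers part closed.

```bash
python3 -m creep '[[80,0,0.0015,0.0,0],[80,0,0.0015,0.04,0],[80,0,0.0015,0.08,0],[80,0,0.0015,0.112,0],[80,0,0.0015,0.113,0],[255,0,0.0015,0.113,0],[255,0,0.0015,0.113,0],[255,0,0.0015,0.113,0],[255,0,0.0015,0.113,0]]' 15; python3 -m creep '[[255,0,0,0,0],[255,0,0,-0.05,0],[255,0,0,-0.1,0],[255,0,0,-0.15,0],[255,0,0,-0.15,0]]'; python3 - <<'E'
from h import *
s=telemetry.get_state(); print(s["tool_pos"],yaw(s),s["opening"]*88,plan([.6236,-.2278,.175]))
E
```

```text
clock: 3.5
tool_pos: [0.4838, 0.4065, 0.0277]
eef_rot: [0.0, 1.0, 0.001, 0.001]
contact_force: [-1.6, -0.3, 8.2]
opening: 0.493
clock: 4.12
tool_pos: [0.4852, 0.4073, 0.1806]
eef_rot: [0.001, 1.0, 0.003, 0.003]
contact_force: [0.2, 0.5, -1.2]
opening: 0.495
[0.48522826 0.40725668 0.18059478] 179.93012211823404 43.53458931852716 [-0.1391 -0.6349  0.0023]
```

```bash
python3 -m creep '[[255,-0.013,-0.06,0,0],[255,-0.026,-0.12,0,0],[255,-0.04,-0.18,0,0],[255,-0.053,-0.24,0,0],[255,-0.066,-0.3,0,0],[255,-0.08,-0.36,0,0],[255,-0.093,-0.42,0,0],[255,-0.106,-0.48,0,0],[255,-0.12,-0.54,0,2],[255,-0.132,-0.6,0,3.6]]';  python3 -m creep '[[255,-0.007,-0.035,0,0],[255,-0.007,-0.035,0,0],[255,-0.007,-0.035,0,0]]'; python3 - <<'E'
from h import *
s=telemetry.get_state(); print(s["q"],s["tool_pos"],yaw(s),s["opening"]*88,plan([.6236,-.2278,.175]))
p=imaging.snapshot("wrist"); cv2.imwrite("pics/w2.png",p["image"])
E
```

```text
clock: 5.38
tool_pos: [0.6143, -0.1969, 0.1747]
eef_rot: [0.032, 0.999, 0.0, -0.001]
contact_force: [-0.4, -0.4, -0.9]
opening: 0.494
clock: 5.75
tool_pos: [0.619, -0.2287, 0.1749]
eef_rot: [0.031, 1.0, 0.001, -0.001]
contact_force: [-0.6, 1.0, -0.7]
opening: 0.496
[ 0.49808883  0.83274461 -0.41347996  1.50192241  0.38997196  0.89121204
  1.46619925] [ 0.61898103 -0.2286894   0.17486743] 176.43301531999526 43.622997738631014 [-0.0046  0.0012 -0.0001]
```

View pics/w2.png

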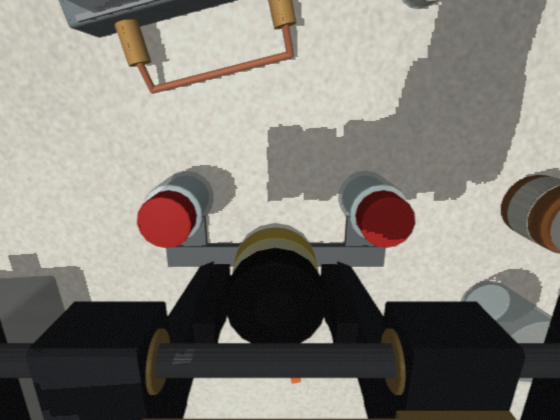

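The red caps are at (166,219) and (385,219), with the jar held between the fingers. I'll cross-check the wash stand midpoint with the wrist camera.

```bash
python3 - <<'E'
from h import *
s=telemetry.get_state(); p=imaging.snapshot("wrist"); c=cam(p,s)
b=blobs({**p,"R":c[1],"t":c[2]},"red",.08,300); 
for q in b: print(*q)
m=(b[0][4]+b[1][4])/2; print(m,np.linalg.norm(b[0][4]-b[1][4])); print(plan([*m,.175]))
E
```

```text
386.2 221.2 1950.0 26.9 [ 0.6284 -0.1445]
163.1 220.9 2005.5 27.0 [ 0.6176 -0.3127]
[ 0.623  -0.2286] 0.16854637344066467
[-0.0036 -0.0006  0.0004]
```

```bash
python3 -m creep '[[255,-0.0045,0,0.0,0],[255,-0.0045,0,0.05,0],[255,-0.0045,0,0.1,0],[255,-0.0045,0,0.13,0],[255,-0.0045,0,0.143,0],[255,-0.0045,0,0.147,0],[255,-0.0045,0,0.147,0]]'; python3 -m creep '[[85,0,0,0,0],[85,0,0,0,0],[85,0,0,0,0],[85,0,0,-0.02,0],[85,0,0,-0.06,0],[85,0,0,-0.12,0],[85,0,0,-0.15,0],[85,0,0,-0.15,0]]'; python3 - <<'E'
from h import *
s=telemetry.get_state(); print(s["tool_pos"],yaw(s),s["opening"]*88)
p=imaging.snapshot("wrist"); cv2.imwrite("pics/w3.png",p["image"]); c=cam(p,s)
print(proj(c,[.6233,-.2282,.05]))
E
```

```text
clock: 6.72
tool_pos: [0.625, -0.2305, 0.0298]
eef_rot: [0.032, 0.999, -0.0, 0.001]
contact_force: [0.7, -0.2, -0.6]
opening: 0.495
clock: 7.72
tool_pos: [0.6261, -0.2309, 0.183]
eef_rot: [0.032, 0.999, -0.001, 0.004]
contact_force: [-0.3, -0.3, -0.6]
opening: 0.666
[ 0.62614277 -0.23090235  0.18304275] 176.35152347466726 58.625358990954986
[278.68287702 197.09402675]
```

View pics/w3.png

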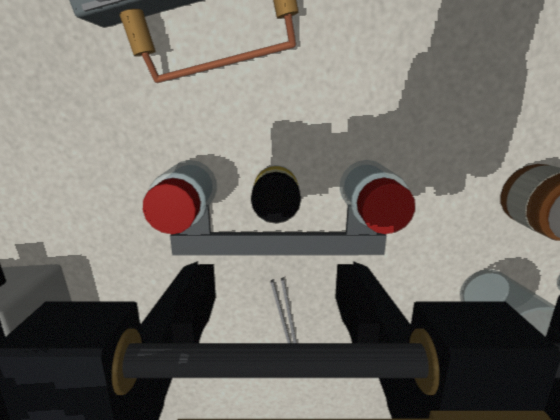

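The jar is at (276,197), midway between the caps at (171,205) and (386,205). Next I'll look at the regulator from above.

```bash
python3 -m creep '[[85,0.05,0,-0.02,0],[85,0.1,0.0,-0.04,0],[85,0.15,-0.01,-0.06,0],[85,0.205,-0.02,-0.06,10],[85,0.205,-0.02,-0.06,20],[85,0.205,-0.02,-0.06,23],[85,0.205,-0.02,-0.06,23],[85,0.205,-0.02,-0.06,23]]'; python3 - <<'E'
from h import *
s=telemetry.get_state(); print(s["tool_pos"],yaw(s))
p=imaging.snapshot("wrist"); cv2.imwrite("pics/w4.png",p["image"]); c=cam(p,s)
for t,z in [("regulator",0),("knob_grip",.071),("guard_tab",.109)]:
    for d in imaging.place_of(p,t): print(t,d["score"],d["location"],unproj(c,d["location"][1],d["location"][0],z)[:2])
E
```

```text
clock: 8.78
tool_pos: [0.4178, -0.2373, 0.2381]
eef_rot: [0.23, 0.973, 0.0, -0.001]
contact_force: [-0.5, -0.5, 0.6]
opening: 0.666
[ 0.41782432 -0.23727848  0.23810635] 153.43624031233017
regulator 0.88 [197.9, 240.8] [ 0.42401008 -0.28565544]
knob_grip 0.95 [190.1, 274.1] [ 0.41624882 -0.23792183]
guard_tab 0.68 [258.2, 191.9] [ 0.43057015 -0.32728852]
```

View pics/w4.png

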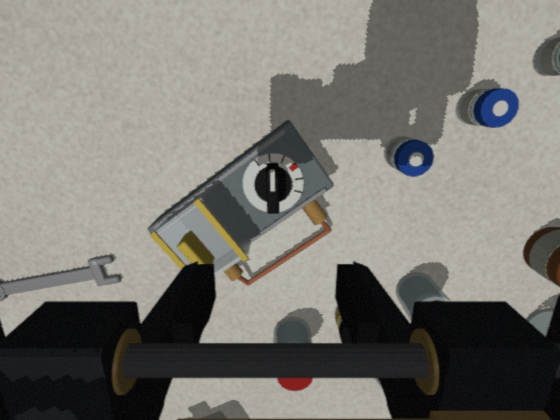

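```bash
python3 - <<'E'
from h import *
s=telemetry.get_state(); p=imaging.snapshot("wrist"); c=cam(p,s)
cr=p["image"][140:230,225:325]; cv2.imwrite("pics/w4c.png",cv2.resize(cr,None,fx=6,fy=6,interpolation=cv2.INTER_CUBIC))
print(proj(c,[.4163,-.238,.078]),proj(c,[.4163,-.238,.045]))
E
```

```text
[274.06755339 191.50144675] [274.10408244 183.05668827]
```

View pics/w4c.png

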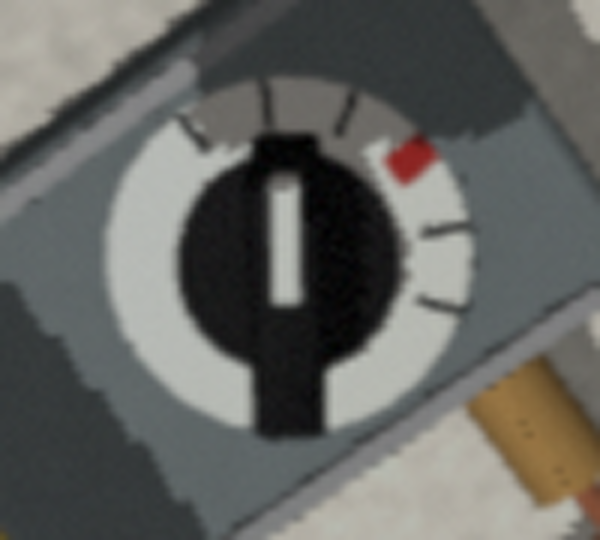

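The bar lies along the tool's x axis, about 0.63 rad by my estimate. The red mark in the crop is at (412,160), about 50° clockwise. I'll grip the bar with the fingertips kept above the hub.

```bash
python3 - <<'E'
from h import *
print(plan([.4163,-.238,.06]))
E
python3 -m creep '[[130,0.001,0.0015,0.0,0],[130,0.001,0.0015,0.05,0],[130,0.001,0.0015,0.1,0],[130,0.001,0.0015,0.14,0],[130,0.001,0.0015,0.165,0],[130,0.001,0.0015,0.176,0],[130,0.001,0.0015,0.176,0],[130,0.001,0.0015,0.176,0]]'
python3 - <<'E'
from h import *
print(plan([.4163,-.238,.06]))
E
```

```text
[ 0.0013 -0.0013  0.1785]
clock: 10.02
tool_pos: [0.4185, -0.236, 0.0636]
eef_rot: [0.23, 0.973, -0.0, 0.001]
contact_force: [-0.2, -0.0, -0.6]
opening: 0.488
[ 0.0011 -0.0028  0.0036]
```

```bash
python3 -m creep '[[130,0.001,-0.0028,0.0025,0],[170,0.001,-0.0028,0.0025,0],[255,0.001,-0.0028,0.0025,0],[255,0.001,-0.0028,0.0025,0],[255,0.001,-0.0028,0.0025,0],[255,0.001,-0.0028,0.0025,0]]' 12
python3 - <<'E'
from h import *
s=telemetry.get_state(); print(s["tool_pos"],s["contact_force"],s["opening"]*88,yaw(s))
p=imaging.snapshot("wrist"); cv2.imwrite("pics/w5.png",p["image"])
E
```

```text
clock: 10.78
tool_pos: [0.4153, -0.2387, 0.0603]
eef_rot: [0.231, 0.973, -0.001, -0.0]
contact_force: [-2.5, -4.0, 2.3]
opening: 0.138
[ 0.41526897 -0.23867505  0.06027579] [-2.53633665 -4.01795567  2.27138915] 12.117278970695502 153.30663181424137
```

View pics/w5.png

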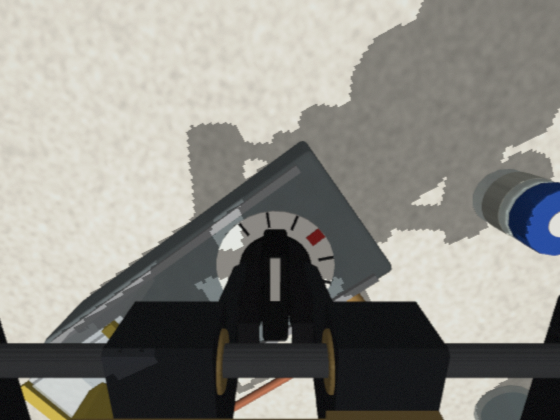

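The bar is gripped at 12.1 mm opening. Turning 50° clockwise.

```bash
python3 -m creep '[[255,0,0,0,8],[255,0,0,0,16],[255,0,0,0,24],[255,0,0,0,32],[255,0,0,0,40],[255,0,0,0,47],[255,0,0,0,50],[255,0,0,0,50],[255,0,0,0,50]]'
python3 - <<'E'
from h import *
s=telemetry.get_state(); print(s["tool_pos"],s["contact_force"],s["opening"]*88,yaw(s),s["q"])
E
python3 -m creep '[[180,0,0,0,0],[170,0,0,0,0],[150,0,0,0,0],[150,0,0,-0.03,0],[150,0,0,-0.08,0],[150,0,0,-0.13,0],[150,0,0,-0.165,0],[150,0,0,-0.165,0]]'
python3 - <<'E'
from h import *
s=telemetry.get_state(); print(s["tool_pos"],s["contact_force"],yaw(s))
p=imaging.snapshot("wrist"); c=cam(p,s); cv2.imwrite("pics/w6.png",p["image"])
u,v=proj(c,[.4163,-.238,.06]); u=int(u);v=int(v);print(u,v)
cr=p["image"][v-50:v+50,u-60:u+60]; cv2.imwrite("pics/w6c.png",cv2.resize(cr,None,fx=6,fy=6,interpolation=cv2.INTER_CUBIC))
for t,z in [("knob_grip",.071),("guard_tab",.109)]:
    for d in imaging.place_of(p,t): print(t,d["score"],d["location"],unproj(c,d["location"][1],d["location"][0],z)[:2])
E
```

```text
clock: 11.95
tool_pos: [0.4154, -0.2386, 0.0603]
eef_rot: [0.62, 0.784, -0.0, 0.0]
contact_force: [-3.5, -3.6, 1.8]
opening: 0.134
[ 0.41541282 -0.23858206  0.06027921] [-3.4592878  -3.6303386   1.81261596] 11.761686786791977 103.33384724230436 [ 0.43181343  0.83251977 -0.01205831  2.13375958  0.05627152  0.17546252
  0.60100936]
clock: 12.95
tool_pos: [0.4173, -0.2382, 0.2274]
eef_rot: [0.62, 0.785, 0.001, 0.003]
contact_force: [-0.0, -0.1, -1.0]
opening: 0.41
[ 0.41732773 -0.23820996  0.2274287 ] [-0.03618429 -0.12291169 -1.01795599] 103.38929561312172
273 189
knob_grip 0.82 [195.1, 273.3] [ 0.41663544 -0.2402599 ]
guard_tab 0.94 [298.9, 262.8] [ 0.42719848 -0.32618119]
```

View pics/w6c.png

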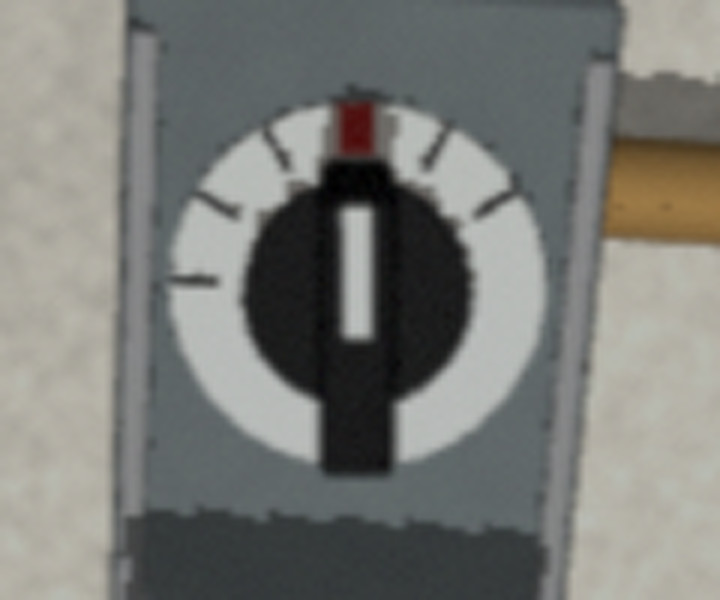

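View pics/w6.png

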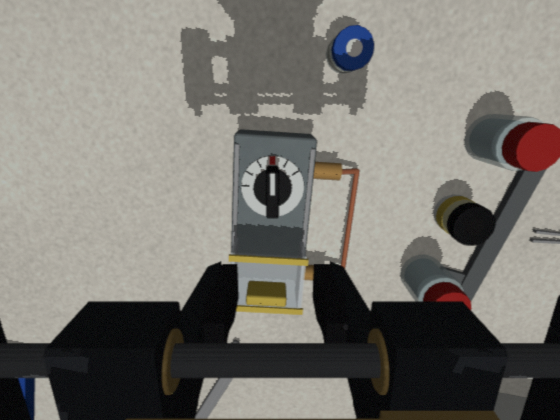

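The stripe points straight at the red mark. Next I'll turn the tool to pinch the guard fin.

```bash
python3 - <<'E'
from h import *
print(plan([.430,-.327,.15]))
E
python3 -m creep '[[150,-0.02,0.0,0,-10],[150,-0.05,0,0,-20],[150,-0.07,0,0,-30],[150,-0.089,-0.008,0,-40],[150,-0.089,-0.008,0,-50],[150,-0.089,-0.008,0,-60],[150,-0.089,-0.008,0,-70],[150,-0.089,-0.008,0,-80],[150,-0.089,-0.008,0,-86],[150,-0.089,-0.008,0,-86]]'
python3 - <<'E'
from h import *
s=telemetry.get_state(); print(plan([.430,-.327,.093]),yaw(s),s["q"][6])
p=imaging.snapshot("wrist"); c=cam(p,s); cv2.imwrite("pics/w7.png",p["image"])
print(proj(c,[.43,-.327,.115]))
for t,z in [("knob_grip",.071),("guard_tab",.109)]:
    for d in imaging.place_of(p,t): print(t,d["score"],d["location"],unproj(c,d["location"][1],d["location"][0],z)[:2])
E
```

```text
[-0.0908 -0.0062  0.0741]
clock: 14.35
tool_pos: [0.4278, -0.3256, 0.2235]
eef_rot: [-0.081, 0.997, 0.001, -0.001]
contact_force: [1.0, 0.2, 0.6]
opening: 0.409
[-0.0022 -0.0021  0.1305] -170.68406026491792 1.889498222878841
[272.94466282 213.26371979]
knob_grip 0.93 [197.0, 372.2] [ 0.41471731 -0.23770261]
guard_tab 0.87 [209.5, 274.7] [ 0.42862404 -0.32580163]
```

View pics/w7.png

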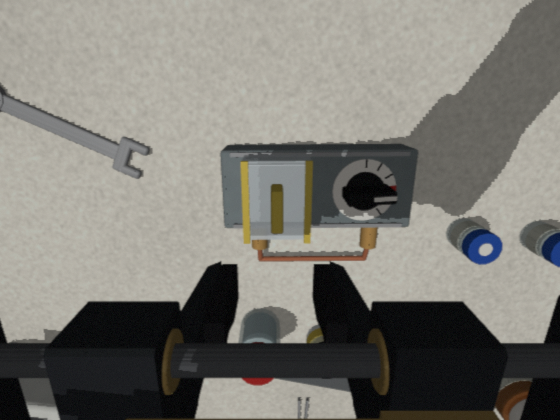

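```bash
python3 -m creep '[[150,-0.001,0,0.05,0],[150,-0.001,0,0.09,0],[150,-0.001,0,0.12,0],[150,-0.001,0,0.129,0],[150,-0.001,0,0.129,0],[255,-0.001,0,0.129,0],[255,-0.001,0,0.129,0],[255,-0.001,0,0.129,0],[255,-0.001,0,0.129,0]]' 15
python3 -m creep '[[255,0,0.015,0,0],[255,0,0.03,0,0],[255,0,0.045,0,0],[255,0,0.06,0,0],[255,0,0.075,0,0],[255,0,0.087,0,0],[255,0,0.091,0,0],[255,0,0.091,0,0],[255,0,0.091,0,0]]'
python3 - <<'E'
from h import *
s=telemetry.get_state(); print(s["tool_pos"],s["contact_force"],s["opening"]*88)
E
```

```text
clock: 15.62
tool_pos: [0.4299, -0.326, 0.0969]
eef_rot: [-0.082, 0.997, -0.0, 0.0]
contact_force: [-0.8, 1.3, 7.1]
opening: 0.112
clock: 16.75
tool_pos: [0.4152, -0.2388, 0.0969]
eef_rot: [-0.081, 0.997, -0.002, 0.0]
contact_force: [-0.6, -6.1, 4.6]
opening: 0.111
[ 0.4151506  -0.23876721  0.09687283] [-0.61102216 -6.08452323  4.60330223] 9.72809968148975
```

```bash
python3 -m creep '[[255,0,0.003,0,0],[255,0,0.005,0,0],[255,0,0.005,0,0]]'
python3 -m creep '[[200,0,-0.003,0,0],[150,0,-0.003,0,0],[150,0,-0.003,0,0],[150,0,-0.003,-0.03,0],[150,0,-0.003,-0.08,0],[150,0,-0.003,-0.13,0],[150,0,-0.003,-0.13,0]]'
python3 - <<'E'
from h import *
s=telemetry.get_state(); print(s["tool_pos"],yaw(s))
p=imaging.snapshot("wrist"); cv2.imwrite("pics/w8.png",p["image"])
p=imaging.snapshot("top"); cv2.imwrite("pics/top2.png",p["image"])
for c,z,roi in [("blue",.05,(170,220,340,270)),("green",.05,(230,130,340,270))]:
    print(c); [print("  ",*b) for b in blobs(p,c,z,roi=roi)]
for a in ambers(p): print(*a)
E
```

```text
clock: 17.12
tool_pos: [0.4152, -0.2386, 0.0969]
eef_rot: [-0.078, 0.997, -0.005, 0.001]
contact_force: [2.6, -16.9, -0.7]
opening: 0.113
clock: 18.0
tool_pos: [0.4164, -0.2343, 0.2291]
eef_rot: [-0.082, 0.997, -0.001, 0.003]
contact_force: [-0.0, 0.3, -0.3]
opening: 0.41
[ 0.41638812 -0.23433854  0.22910054] -170.60419426406176
blue
   190.2 252.2 83.5 5.8 [0.4334 0.2757]
   283.5 247.5 73.0 5.3 [ 0.4446 -0.0147]
   310.8 244.0 77.5 5.4 [ 0.4545 -0.1004]
   221.9 241.4 79.0 5.6 [0.466  0.1771]
green
   256.1 251.5 75.5 5.4 [0.4331 0.0708]
   250.5 151.5 73.0 5.1 [0.7492 0.0864]
195.0 187.7215909090909 [  3   5  16  15 176] 7.774023532867432 [0.6316 0.2568]
229.81005586592178 179.91620111731842 [  5   4  15  15 179] 7.528711795806885 [0.6549 0.1494]
271.5 181.71264367816093 [  6   4  14  15 174] 7.508599281311035 [0.6481 0.0205]
```

View pics/w8.png

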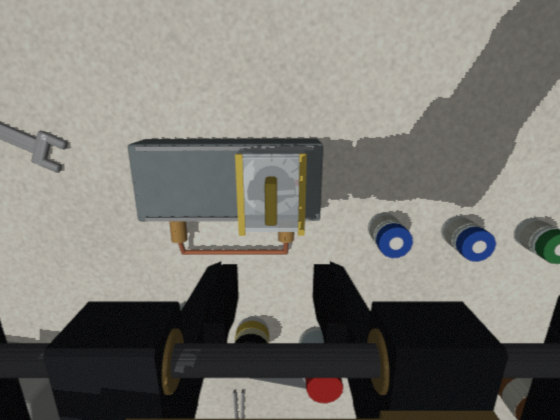

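View pics/top2.png

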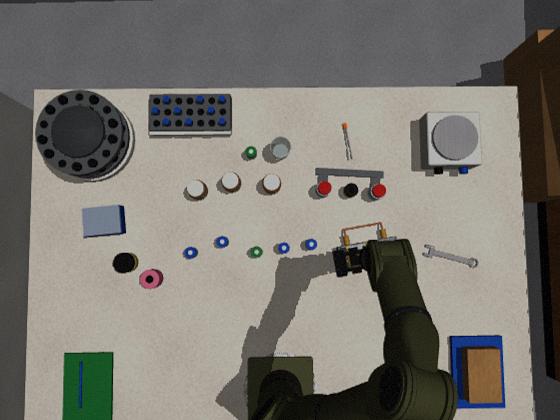

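The guard is home: it stopped at the end stop against 17 N, and it covers the knob. Next, the vial at top-view (283,248) goes to the rightmost amber.

```bash
python3 - <<'E'
from h import *
print(plan([.4446,-.0147,.12]))
E
python3 -m creep '[[90,0.002,0.06,0,5],[90,0.004,0.12,0,9.4],[90,0.006,0.18,0.04,9.4],[90,0.008,0.2213,0.1,9.4],[90,0.008,0.2213,0.1,9.4],[90,0.008,0.2213,0.1,9.4]]'
python3 - <<'E'
from h import *
s=telemetry.get_state(); print(s["tool_pos"],yaw(s))
p=imaging.snapshot("wrist"); c=cam(p,s); cv2.imwrite("pics/w9.png",p["image"])
print(*[b for b in blobs({**p,"R":c[1],"t":c[2]},"blue",.05,300)],sep="\n")
E
```

```text
[-0.066   0.2114  0.106 ]
clock: 18.85
tool_pos: [0.3684, -0.0162, 0.1245]
eef_rot: [-0.002, 1.0, -0.001, -0.003]
contact_force: [0.5, 0.2, 0.2]
opening: 0.647
[ 0.36841272 -0.01615692  0.12449641] -179.78957373166767
(276.1, 318.1, 1319.5, 22.9, array([ 0.443 , -0.0156]))
```

View pics/w9.png

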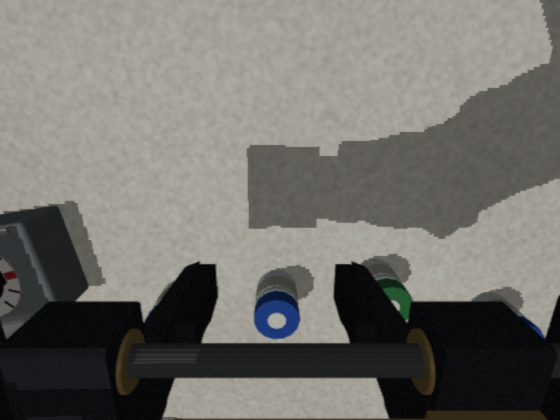

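The vial cap is at (277,318), ahead of the tool. I'll shift 75 mm forward, then down, grip and lift.

```bash
python3 -m creep '[[90,-0.04,0.001,0,0],[90,-0.0755,0.001,0,0],[90,-0.0755,0.001,0.03,0],[90,-0.0755,0.001,0.07,0],[90,-0.0755,0.001,0.098,0],[90,-0.0755,0.001,0.098,0],[255,-0.0755,0.001,0.098,0],[255,-0.0755,0.001,0.098,0],[255,-0.0755,0.001,0.098,0],[255,-0.0755,0.001,0.098,0]]' 12
python3 -m creep '[[255,0,0,-0.04,0],[255,0,0,-0.09,0],[255,0,0,-0.12,0],[255,0,0,-0.12,0]]'
python3 - <<'E'
from h import *
s=telemetry.get_state(); print(s["tool_pos"],s["opening"]*88,yaw(s),plan([.579,.0205,.148]))
E
```

```text
clock: 20.15
tool_pos: [0.4465, -0.0173, 0.0286]
eef_rot: [0.001, 1.0, -0.001, 0.001]
contact_force: [-0.1, -1.4, 3.7]
opening: 0.405
clock: 20.65
tool_pos: [0.4472, -0.0164, 0.15]
eef_rot: [0.001, 1.0, 0.0, 0.002]
contact_force: [1.2, -0.3, -0.4]
opening: 0.398
[ 0.44719674 -0.01642857  0.15000107] 35.02993407617931 179.8923734309491 [-0.1317  0.0372  0.0026]
```

```bash
python3 -m creep '[[255,-0.05,0.014,0,0],[255,-0.1,0.028,0,0],[255,-0.134,0.037,0,0],[255,-0.134,0.037,0.0,0],[255,-0.134,0.037,0.05,0],[255,-0.134,0.037,0.09,0],[255,-0.134,0.037,0.113,0],[255,-0.134,0.037,0.1195,0],[255,-0.134,0.037,0.1195,0]]'
python3 - <<'E'
from h import *
s=telemetry.get_state(); print(s["tool_pos"],s["contact_force"],plan([.581,.0205,.0286]))
E
```

```text
clock: 21.78
tool_pos: [0.5782, 0.0201, 0.0281]
eef_rot: [-0.0, 1.0, -0.001, -0.001]
contact_force: [0.2, -0.2, -0.1]
opening: 0.397
[0.57819071 0.02014147 0.02805588] [ 0.18592291 -0.23287441 -0.1168987 ] [-0.0028  0.0004 -0.0006]
```

```bash
python3 -m creep '[[100,0,0,0,0],[100,0,0,0,0],[100,0,0,0,0],[100,0,0,-0.03,0],[100,0,0,-0.08,0],[100,0,0,-0.11,0],[100,0,0,-0.11,0]]'
python3 - <<'E'
from h import *
s=telemetry.get_state()
p=imaging.snapshot("wrist"); c=cam(p,s); cv2.imwrite("pics/w10.png",p["image"])
print(*[b for b in blobs({**p,"R":c[1],"t":c[2]},"blue",.05,300)],sep="\n")
for d in imaging.place_of(p,"amber1"): print(d["score"],d["location"],unproj(c,d["location"][1],d["location"][0],0)[:2])
p=imaging.snapshot("top")
for b in blobs(p,"blue",.05,roi=(100,150,340,290)): print(*b)
print(plan([.466,.177,.13]))
E
```

```text
clock: 22.65
tool_pos: [0.5816, 0.021, 0.141]
eef_rot: [0.001, 1.0, 0.0, 0.002]
contact_force: [0.4, 0.0, -0.2]
opening: 0.61
(274.1, 208.1, 1562.0, 23.6, array([0.5743, 0.02  ]))
(523.1, 43.5, 2529.0, 32.3, array([0.4656, 0.1767]))
(78.3, 25.9, 2543.0, 33.2, array([ 0.4556, -0.1008]))
0.79 [249.1, 531.7] [0.63118224 0.25877177]
0.72 [273.2, 413.9] [0.65619154 0.15276969]
0.56 [264.9, 275.9] [0.64712908 0.0214946 ]
190.2 252.2 83.5 5.8 [0.4334 0.2757]
221.6 241.3 76.0 5.5 [0.4663 0.1781]
[0.1135 0.1568 0.0079]
```

View pics/w10.png

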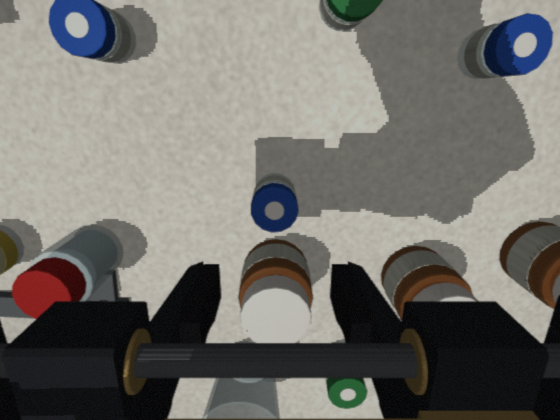

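The first vial stands at (275,207), straight in front of its amber at (275,300). On to the next vial.

```bash
python3 -m creep '[[100,0.04,0.056,0,0],[100,0.08,0.112,0,0],[100,0.1145,0.156,0,0],[100,0.1145,0.156,0,0],[100,0.1145,0.156,0.0,0]]'
python3 - <<'E'
from h import *
s=telemetry.get_state()
print(s["tool_pos"],plan([.466,.177,.028]))
p=imaging.snapshot("wrist"); c=cam(p,s)
print(*[b for b in blobs({**p,"R":c[1],"t":c[2]},"blue",.05,300)],sep="\n")
E
```

```text
clock: 23.42
tool_pos: [0.4653, 0.1763, 0.1379]
eef_rot: [-0.0, 1.0, -0.001, -0.001]
contact_force: [-0.1, -0.6, 0.2]
opening: 0.61
[0.46530983 0.17625446 0.13788982] [-0.0008  0.0009  0.1099]
(277.4, 219.2, 1534.0, 23.0, array([0.4649, 0.1774]))
(417.9, 176.1, 1788.5, 25.9, array([0.4328, 0.2758]))
```

```bash
python3 -m creep '[[100,0,0.001,0.04,0],[100,0,0.001,0.08,0],[100,0,0.001,0.11,0],[100,0,0.001,0.11,0],[255,0,0.001,0.11,0],[255,0,0.001,0.11,0],[255,0,0.001,0.11,0],[255,0,0.001,0.11,0]]'
python3 -m creep '[[255,0,0,-0.04,0],[255,0,0,-0.09,0],[255,0,0,-0.12,0],[255,0,0,-0.12,0]]'
python3 - <<'E'
from h import *
s=telemetry.get_state(); print(s["tool_pos"],s["opening"]*88,yaw(s),plan([.587,.149,.15]))
E
```

```text
clock: 24.48
tool_pos: [0.4666, 0.1777, 0.0297]
eef_rot: [0.001, 1.0, 0.0, 0.001]
contact_force: [0.8, -0.9, 7.8]
opening: 0.408
clock: 24.98
tool_pos: [0.4667, 0.1782, 0.1507]
eef_rot: [0.001, 1.0, 0.001, 0.002]
contact_force: [-0.1, -0.9, -0.4]
opening: 0.406
[0.46672574 0.17823082 0.15068844] 35.74963342580518 179.93416029830217 [-0.1203 -0.0291  0.0011]
```

```bash
python3 -m creep '[[255,-0.05,-0.012,0,0],[255,-0.1,-0.024,0,0],[255,-0.123,-0.028,0,0],[255,-0.123,-0.028,0.0,0],[255,-0.123,-0.028,0.05,0],[255,-0.123,-0.028,0.09,0],[255,-0.123,-0.028,0.113,0],[255,-0.123,-0.028,0.119,0],[255,-0.123,-0.028,0.119,0]]'
python3 -m creep '[[100,0,0,0,0],[100,0,0,0,0],[100,0,0,0,0],[100,0,0,-0.03,0],[100,0,0,-0.08,0],[100,0,0,-0.11,0],[100,0,0,-0.11,0]]'
python3 - <<'E'
from h import *
s=telemetry.get_state()
p=imaging.snapshot("wrist"); c=cam(p,s); cv2.imwrite("pics/w11.png",p["image"])
print(*[b for b in blobs({**p,"R":c[1],"t":c[2]},"blue",.05,300)],sep="\n")
for d in imaging.place_of(p,"amber1"): print(d["score"],d["location"],unproj(c,d["location"][1],d["location"][0],0)[:2])
print(plan([.435,.277,.138]))
E
```

```text
clock: 26.1
tool_pos: [0.5866, 0.1503, 0.0296]
eef_rot: [-0.001, 1.0, -0.0, -0.001]
contact_force: [-0.0, 0.0, 0.5]
opening: 0.406
clock: 26.98
tool_pos: [0.5901, 0.1504, 0.1422]
eef_rot: [0.0, 1.0, 0.001, 0.002]
contact_force: [0.1, 0.3, -1.3]
opening: 0.609
(274.8, 208.5, 1619.0, 23.7, array([0.5835, 0.15  ]))
(97.6, 196.6, 1715.5, 25.6, array([0.5741, 0.0213]))
0.94 [257.9, 133.9] [0.64858803 0.01795801]
0.82 [262.5, 275.7] [0.65371198 0.15088667]
0.68 [240.2, 392.1] [0.63104427 0.25824983]
[0.1535 0.1277 0.0013]
```

View pics/w11.png

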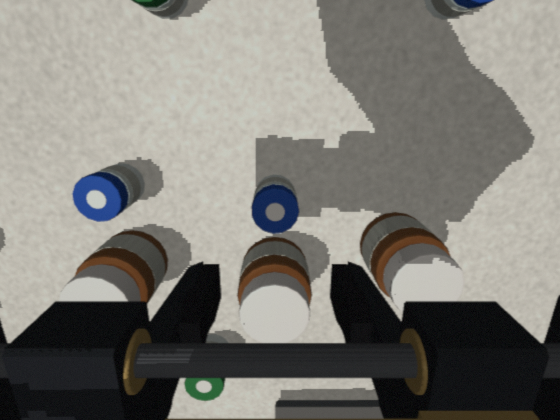

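The second vial stands at (275,208) before its amber at (275,300). On to the third.

```bash
python3 -m creep '[[100,0.05,0.042,0,0],[100,0.1,0.084,0,0],[100,0.1525,0.127,0,0],[100,0.1525,0.127,0,0],[100,0.1525,0.127,0.0,0]]'
python3 - <<'E'
from h import *
s=telemetry.get_state()
p=imaging.snapshot("wrist"); c=cam(p,s)
print(s["tool_pos"],*[b for b in blobs({**p,"R":c[1],"t":c[2]},"blue",.05,300)],sep="\n")
print(plan([.4345,.277,.0285]))
E
```

```text
clock: 27.7
tool_pos: [0.4357, 0.2764, 0.1388]
eef_rot: [-0.001, 1.0, -0.001, -0.001]
contact_force: [0.4, -0.6, -0.6]
opening: 0.606
[0.43565142 0.27641795 0.1388467 ]
(523.4, 301.2, 1474.5, 36.6, array([0.505 , 0.4746]))
(275.5, 214.9, 1538.5, 23.0, array([0.4323, 0.2762]))
[0.0023 0.0018 0.1103]
```

```bash
python3 -m creep '[[100,0.002,0.0,0.04,0],[100,0.002,0,0.08,0],[100,0.002,0,0.11,0],[100,0.002,0,0.11,0],[255,0.002,0,0.11,0],[255,0.002,0,0.11,0],[255,0.002,0,0.11,0],[255,0.002,0,0.11,0]]'
python3 -m creep '[[255,0,0,-0.04,0],[255,0,0,-0.09,0],[255,0,0,-0.12,0],[255,0,0,-0.12,0]]'
python3 - <<'E'
from h import *
s=telemetry.get_state(); print(s["tool_pos"],s["opening"]*88,yaw(s),plan([.564,.2575,.15]))
E
```

```text
clock: 28.75
tool_pos: [0.4353, 0.2768, 0.0308]
eef_rot: [0.001, 1.0, 0.0, 0.001]
contact_force: [0.8, -1.9, 6.6]
opening: 0.403
clock: 29.25
tool_pos: [0.4351, 0.2776, 0.1518]
eef_rot: [0.0, 1.0, 0.002, 0.002]
contact_force: [-0.4, -0.0, -2.0]
opening: 0.403
[0.43512831 0.27760067 0.15180239] 35.48972734025643 179.94344163683655 [-0.1289 -0.02    0.0022]
```

```bash
python3 -m creep '[[255,-0.05,-0.008,0,0],[255,-0.1,-0.016,0,0],[255,-0.1305,-0.0195,0,0],[255,-0.1305,-0.0195,0.0,0],[255,-0.1305,-0.0195,0.05,0],[255,-0.1305,-0.0195,0.09,0],[255,-0.1305,-0.0195,0.113,0],[255,-0.1305,-0.0195,0.119,0],[255,-0.1305,-0.0195,0.119,0]]'
python3 -m creep '[[100,0,0,0,0],[100,0,0,0,0],[100,0,0,0,0],[100,0,0,-0.03,0],[100,0,0,-0.08,0],[100,0,0,-0.11,0],[100,0,0,-0.15,0],[100,0,0,-0.15,0]]'
python3 - <<'E'
from h import *
s=telemetry.get_state(); print(s["tool_pos"])
p=imaging.snapshot("wrist"); c=cam(p,s); cv2.imwrite("pics/w12.png",p["image"])
print(*[b for b in blobs({**p,"R":c[1],"t":c[2]},"blue",.05,300)],sep="\n")
for d in imaging.place_of(p,"amber1"): print(d["score"],d["location"],unproj(c,d["location"][1],d["location"][0],0)[:2])
E
```

```text
clock: 30.38
tool_pos: [0.5641, 0.2577, 0.0312]
eef_rot: [-0.0, 1.0, 0.0, -0.0]
contact_force: [0.1, -0.6, -0.7]
opening: 0.401
clock: 31.38
tool_pos: [0.5663, 0.2587, 0.1841]
eef_rot: [0.0, 1.0, 0.002, 0.003]
contact_force: [0.3, -0.0, 0.5]
opening: 0.608
[0.56627588 0.2587075  0.18408235]
(151.7, 220.6, 1092.5, 20.1, array([0.5846, 0.1508]))
(9.9, 212.2, 456.0, 19.0, array([0.5765, 0.0291]))
(273.6, 194.4, 1126.5, 19.6, array([0.5609, 0.2576]))
(536.9, 163.6, 3364.0, 51.8, array([0.5348, 0.4766]))
0.96 [264.0, 176.6] [0.65319801 0.15259732]
0.89 [246.4, 275.4] [0.63266508 0.25938951]
0.68 [264.0, 50.7] [0.65275612 0.01700536]
```

View pics/w12.png

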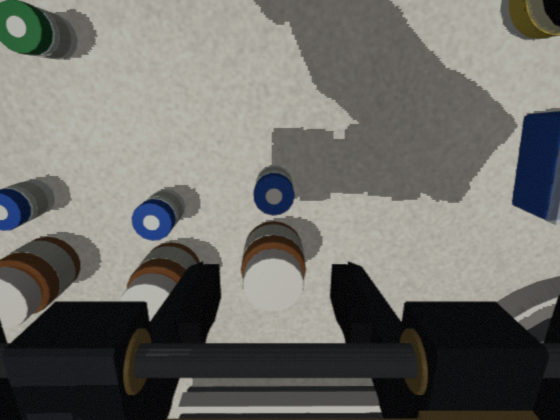

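All three vials stand in front of their ambers. I'll retreat and do a full check.

```bash
python3 -m creep '[[100,0,0,-0.05,0],[100,0.02,0.05,-0.08,0],[100,0.06,0.1,-0.1,0],[100,0.1,0.15,-0.1,0],[100,0.15,0.2,-0.1,0],[100,0.2,0.25,-0.1,0],[100,0.2,0.25,-0.1,0],[100,0.2,0.25,-0.1,0]]'
cat > chk.py <<'E'
from h import *
import sys
p=imaging.snapshot("top"); n=sys.argv[1]; print(telemetry.get_state()["clock"])
for c,z,roi in [("blue",.05,(150,190,340,290)),("green",.05,(230,130,340,270)),("red",.08,(300,170,400,210)),("black",.05,(335,180,365,205))]:
    print(c); [print("  ",*b) for b in blobs(p,c,z,roi=roi)]
for a in ambers(p): print(a[0],a[1],a[4])
cv2.imwrite(f"pics/{n}t.png",cv2.resize(p["image"][120:300,80:420],None,fx=2.3,fy=2.3,interpolation=2))
q=imaging.snapshot("side"); cv2.imwrite(f"pics/{n}s.png",cv2.resize(q["image"][140:350,130:420],None,fx=2.6,fy=2.6,interpolation=2))
E
python3 chk.py f1
```

```text
clock: 32.48
tool_pos: [0.3626, 0.508, 0.2793]
eef_rot: [-0.002, 1.0, -0.001, -0.001]
contact_force: [0.8, -0.1, -0.9]
opening: 0.608
32.525
blue
   310.9 244.1 77.0 5.3 [ 0.4545 -0.1004]
   196.5 211.2 80.0 5.6 [0.5611 0.2567]
   271.8 206.1 77.0 5.3 [0.5747 0.0204]
   230.5 203.4 76.0 5.5 [0.5847 0.1502]
green
   256.0 251.6 75.0 5.4 [0.4331 0.071 ]
   250.4 151.5 72.0 5.1 [0.7491 0.0865]
red
   378.9 190.3 109.0 6.4 [ 0.6182 -0.3123]
   324.3 187.4 109.5 6.5 [ 0.6287 -0.143 ]
black
   350.5 189.9 127.0 6.9 [ 0.6236 -0.2284]
195.05172413793105 187.816091954023 [0.6313 0.2567]
229.81005586592178 179.91620111731842 [0.6549 0.1494]
271.46285714285716 181.69142857142856 [0.6481 0.0206]
```

View pics/f1t.png

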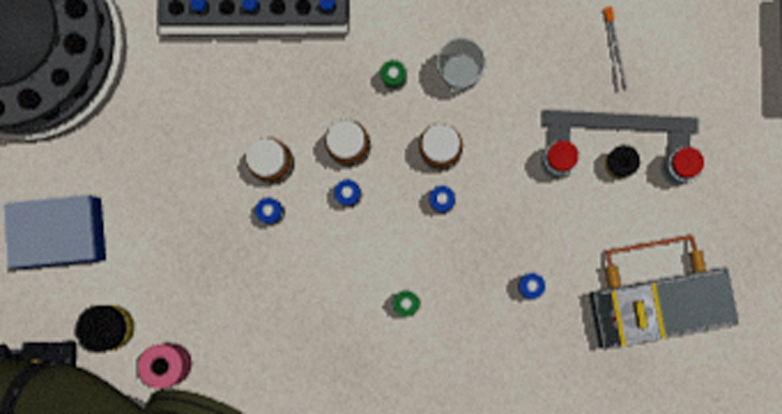

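View pics/f1s.png

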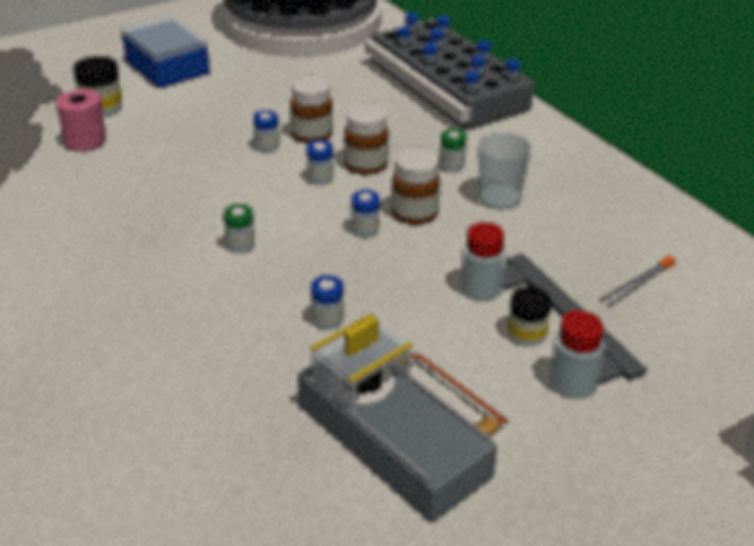

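Everything is in place. A vial or the jar may still get knocked, so I'll wait some seconds and check again.

```bash
for i in 1 2 3 4 5 6; do python3 -m creep '[[100,0,0,0,0],[100,0,0,0,0],[100,0,0,0,0],[100,0,0,0,0],[100,0,0,0,0],[100,0,0,0,0],[100,0,0,0,0],[100,0,0,0,0],[100,0,0,0,0],[100,0,0,0,0]]' >/dev/null; done; python3 chk.py f2
```

```text
40.125
blue
   310.8 244.0 77.5 5.4 [ 0.4545 -0.1004]
   196.4 211.3 81.0 5.7 [0.561  0.2568]
   271.8 206.1 77.0 5.3 [0.5747 0.0204]
   230.5 203.4 75.0 5.5 [0.5847 0.15  ]
green
   256.1 251.5 76.0 5.4 [0.4332 0.0708]
   250.4 151.5 72.0 5.1 [0.7491 0.0865]
red
   378.8 190.3 110.0 6.4 [ 0.618  -0.3122]
   324.3 187.4 109.5 6.5 [ 0.6287 -0.143 ]
black
   350.4 189.9 128.5 7.0 [ 0.6235 -0.2281]
195.0977011494253 187.88505747126436 [0.6311 0.2565]
229.8370786516854 179.9494382022472 [0.6548 0.1493]
271.4797687861272 181.7514450867052 [0.648  0.0206]
```

```bash
python3 -c "
from plant import r
print(r.finish_job())"
```

```text
the job is handed in; nothing more can be done
None
```

The bench is set up and I handed the job in at about 40 s. No verdict came back, so the results below rest on my own checks.

**What I did**
- **Jar:** I stood the small black-capped jar midway between the red-capped bottles.
- **Knob and guard:** I turned the knob to the red mark, then slid the guard until it hit its end stop.
- **Vials:** I stood one blue vial in front of each of the three amber bottles. The fourth blue vial was left standing as the spare.

**What the last checks showed** (top view, taken twice 7.6 s apart, with nothing moved in between)

| Item | Measured | Allowed |
|---|---|---|
| Vial centres from amber centres, front-back | −70, −70 and −73 mm (gaps about 22, 22 and 25 mm) | −83 to −56 mm |
| Vials sideways | under 1 mm | 12 mm |
| Jar from the wash stand midpoint | under 1 mm | 10 mm |
| Amber bottles from their start | under 1 mm | 30 mm |

- **Upright:** the side view showed the vials, jar and ambers all standing. The green vials had not moved, and I saw no change in the beaker, tip box or tools, though I didn't measure those.
- **Knob:** the stripe was on the mark in a close-up before the guard went over it. I did not measure its angle again through the guard.
- **Guard:** the tool travelled about 88 of the 90 mm before stopping, where it held against a 17 N push.
- **Disagreement:** the wrist camera put the jar about 2 mm further off the midpoint than the top camera did. That is still well inside tolerance.

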